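# Load the root scrubber and hold its dial at the third stop

### The arm

A 7-joint arm with a two-finger parallel gripper is mounted at the origin on the work surface. World frame = base frame: x ahead of the robot, y to its left, z up, the work surface at z = 0. Lengths are in m, angles in rad, forces in N, time in s.
With the tool pointing down it reaches from about 0.4 to 0.875 m from the base axis. Payload 6.5 kg.
Tool frame: the origin (TCP) lies where the fingers leave the gripper's body, on its centre line; the fingertips stand 64 mm ahead of it and the grasp point (between the pads) lies 45 mm ahead of it; z points along the fingers, y is the line along which they close (so a half turn about z gives the same grasp; the last joint's range is limited). The gripper opens to 88 mm and grips with 3 to 60 N. Pads are 18 mm wide; open, the fingers measure 123 mm over their backs; the gripper's body (75 mm by 187 mm) begins 45 mm behind the grasp point.
Start: joints at [-1.195, 0.536, -0.004, 1.538, 0.003, 1.067, -0.071], TCP at [0.278, 0.588, 0.303] pointing down, gripper open.
Joint ranges: [-2.7, 2.7], [-0.37, 2.16], [-1.27, 1.26], [0.24, 2.4], [-1.31, 4.45], [0.19, 1.91], [-2.76, 2.76]. Speed limits (rad/s): [2.39, 2.39, 3.14, 3.14, 3.14, 3.14, 3.14].

### API

Orientations are given as a unit quaternion [w, x, y, z].
In Python, from rig import bot, get_image, calibration gives the robot as it stands. The module is installed in compiled form; this text tells all that it offers. Calls block until the motion is done:
- bot.move_ptp(position, orientation): joint-space move of the TCP to a pose.
- bot.line_to(position, vel=0.15, attitude=None, stop_force=None): straight line of the TCP; attitude=None keeps the orientation; vel is the mean speed in m/s. With stop_force (N) it stops when the force on the tool has changed by that much, and returns True; else False.
- bot.goto_joints(angles): joint-space move.
- bot.move_gripper(opening, newtons=None): finger opening in m; newtons is the grip in N (None keeps the last); returns when the fingers have stopped.
- bot.pause(seconds).
- bot.ik(position, orientation): joint angles nearest the present ones, or None.
- bot.observe(): the state.
- get_image(name): name is "scene" or "side" or "wrist"; returns the picture (400x640x3 uint8, red, green, blue); there is no depth.
- calibration(name): a dict with "fx", "fy", "cx", "cy" (pixels), "extrinsics" (4x4, takes a point from world to camera coordinates); the wrist camera has in their place "T_tool_cam" (4x4, takes a point from camera to tool coordinates, whose origin is the TCP and whose axes are the flange's). Camera axes: x right, y up, looking along -z (the intrinsics and any distortion apply to the point x, -y, -z); pixel columns grow to the right and rows downward; lengths in m; the calibration is good to about 2 mm. A picture is of the moment at which its call begins: read the wrist's pose just before it. calibration takes no time and is no camera call.
A pose or a line that the arm cannot do raises bot.Unreachable and nothing moves.
- bot.hand_in(): hands the job in; it is judged then, once.
The state is a dict: "time_s": time; "joint_pos": joint angles; "joint_velocities": joint speeds; "joint_torque": joint torques, N m; "tool_pos": TCP position; "orientation": TCP orientation; "ft_force": force on the tool from outside, world axes, zero at the start; "wrist_torque": the same for the moment, N m; "grip_width": finger opening in m; "grip_force": force on a finger pad.
Only numpy, scipy, OpenCV 4.12 (cv2) and the standard library are available. Lean on these libraries where they do the work, as an engineer would, in place of code of your own. Each camera call takes 0.05 s, during which the arm holds its last target. There are 200 camera calls.

### The job

Put the potato, the carrot and the turnip into the drum of the open-top vegetable scrubber and leave the other things on the bench where they are. Then turn the scrubber's spring-return dial clockwise, past its first and second click stops to the third (full speed), and keep it there: it springs back to off when let go, so your program finishes while the gripper is still holding the dial at the third stop.

Things in the scene. Friction and masses are not known exactly. Their poses are not given: they have to be found in the camera images.
- scrubber: open-top vegetable scrubber, fixed: a steel drum (250 mm across, rim 205 mm above the bench) and on its -y side a grey motor housing (170 x 130 mm, 186 mm high, centred 205 mm from the drum's axis). Origin on the drum's axis at bench level, z up. The spout at -x reaches 205 mm from the axis, up to 170 mm high
- drum_floor (a point): centre of the drum's floor (the brush disc), on the drum's axis 75 mm above the bench. The drum inside is 234 mm across with upright walls 4 mm thick and 130 mm deep, the floor has three ribs and a hub up to 13 mm high
- drum_rim (a point): centre of the drum's open mouth, on its axis, 205 mm above the bench
- dial_grip (a point): on the dial's upright axis, 220 mm above the bench: where to grip the black bar handle, 52 mm long, 14 mm thick, top 15 mm above and foot 22 mm below this point, where a skirt 60 mm across begins. Frame turns with the dial: z up, x along the bar; the end with the white line is -x and at off points along the scrubber's -x. Clear for 75 mm around
- dial (a joint): angle of the dial, rad: 0 at off, grows clockwise seen from above. Click stops at 0.42, 0.84 and 1.26 (one, two, three white pips on the plate round it), hard end at 1.33. A spring always drives it back to off with 0.1 (at off) to 0.2 N m (third stop); each click adds up to 0.1 N m. No click stop holds it by itself
- potato: oval brown potato, 86 mm long and 56 mm across, about 0.13 kg, lying on the bench. Origin at its middle, 28 mm above the bench; its long axis is x
- carrot: blunt, nearly cylindrical carrot, 130 mm long and 34 mm across, about 0.1 kg, lying on the bench. Origin at its middle, 17 mm above the bench; its long axis is x, the crown with a short green stub at +x
- turnip: flattened round pale turnip, 65 mm across and 52 mm high, with a green stalk stub 9 mm high on top, about 0.11 kg, standing on its trimmed base. Origin at its middle, 26 mm above the bench, close under its widest place; z up
- tin: bystander: flat closed fish tin, 79 mm across and 38 mm high, among the vegetables; origin under its centre
- jar_lid: bystander: white screw lid, 64 mm across and 13 mm high, lying among the vegetables; origin under its centre
- brush: bystander: wooden scrubbing brush, 130 x 45 mm and 36 mm high, lying between the vegetables and the robot; origin under its centre, long axis x
Mind the look-alikes: they are no part of the job. What is shaped like the potato but turquoise or yellow is not meant.

How it is judged:
On the way, in this order (a step that is already met when the one before it is completed fails the run):
1. potato, carrot and turnip all lie in the drum, let go, with the dial still at off (horizontal distance between each of potato, carrot, turnip and drum_floor below 0.11 m and z of potato in the frame of drum_floor between 0 and 0.105 m and z of carrot in the frame of drum_floor between 0 and 0.105 m and z of turnip in the frame of drum_floor between 0 and 0.105 m and contact force between the fingers and potato below 0.2 N and contact force between the fingers and carrot below 0.2 N and contact force between the fingers and turnip below 0.2 N and value of joint dial below 0.15 rad), for 0.2 s.
2. the dial has been turned past the first two click stops to the third and is held there (value of joint dial above 1.14 rad and contact force between the fingers and dial above 0.5 N), for 0.5 s.
At the end, for the whole second after the job is handed in: Potato, carrot and turnip have their middles inside the drum (within 110 mm of its axis, at least 25 mm below its rim); the fingers touch the dial and hold it still at the third stop (above 1.14 rad; stops at 0.84 and 1.26) through the last second (all of step 2 and horizontal distance between each of potato, carrot, turnip and drum_floor below 0.11 m and z of potato in the frame of drum_floor between 0 and 0.105 m and z of carrot in the frame of drum_floor between 0 and 0.105 m and z of turnip in the frame of drum_floor between 0 and 0.105 m and velocity of joint dial below 0.3 rad/s); the arm keeps its last pose, push and grip.
It fails at once if a bystander (tin, jar lid or brush) is displaced by more than 50 mm (distance of any of tin, jar_lid, brush from where it was at the start of the episode above 0.05 m).
It also fails if it takes over 72 s, if anything falls off the work surface, if the arm or the gripper's body presses on something with over 40 N, if the wrist force passes 120 N, or if a joint passes its speed limit or range.

## Working session

There is one attempt and no reset: what is moved stays moved. The work goes in short steps, each a Python script; the robot and the scene stay as the last script left them, time stands still between calls to the robot, and variables do not carry over. Pictures are saved under pics/ and viewed, at most 10 in all, crops included, and the job is handed in when it is done.

```bash
mkdir -p pics; ls; python3 - <<'E'
from rig import bot,get_image,calibration
import cv2,numpy as np
for n in ["scene","side"]:
    im=get_image(n); cv2.imwrite(f"pics/{n}0.png",im[:,:,::-1])
    c=calibration(n); print(n,{k:(np.round(v,3).tolist() if not isinstance(v,str) else v) for k,v in c.items()})
print(calibration("wrist")); o=bot.observe(); print(o["tool_pos"],o["orientation"],o["time_s"])
E
```

```text
pics
scene {'fx': 480.62, 'fy': 480.62, 'cx': 321.471, 'cy': 200.58, 'extrinsics': [[0.821, 0.571, 0.012, -0.358], [-0.452, 0.637, 0.624, 0.177], [0.349, -0.518, 0.781, -1.727], [0.0, 0.0, 0.0, 1.0]]}
side {'fx': 429.394, 'fy': 429.394, 'cx': 325.555, 'cy': 203.553, 'extrinsics': [[0.92, -0.39, -0.024, -0.449], [0.245, 0.526, 0.814, -0.207], [-0.305, -0.755, 0.58, -1.241], [0.0, 0.0, 0.0, 1.0]]}
{'fx': 285.5763476652193, 'fy': 285.5763476652193, 'cx': 319.64280391581497, 'cy': 198.48702179369207, 'T_tool_cam': array([[-1.54169849e-04,  9.54926214e-01,  2.96843230e-01,
         7.66328736e-02],
       [ 9.99999971e-01,  9.15812079e-05,  2.24753479e-04,
         1.01019400e-03],
       [ 1.87437727e-04,  2.96843255e-01, -9.54926200e-01,
        -8.22570425e-02],
       [ 0.00000000e+00,  0.00000000e+00,  0.00000000e+00,
         1.00000000e+00]])}
[0.27776834 0.58720616 0.30197058] [-9.27603100e-05  2.19092331e-01  9.75703868e-01 -7.10270955e-04] 0.1
```

View pics/scene0.png

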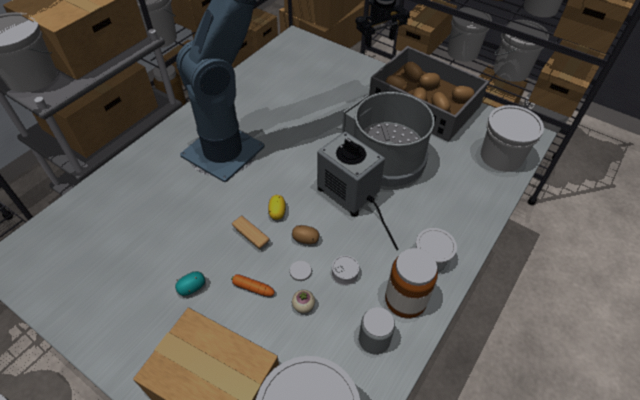

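View pics/side0.png

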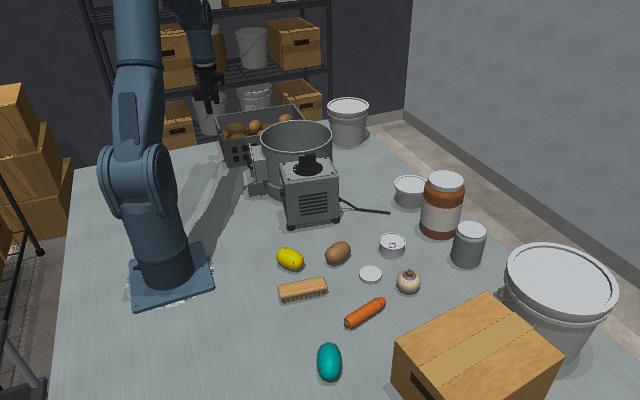

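The candidates for the potato are:
- the brown one at scene (305,234), side (338,252)
- the yellow one at (277,207)
- the turquoise one at (190,283)
- the brown ones in the crate at around (430,85)

I choose the brown one lying on the bench. The carrot is at (252,285) and the turnip at (303,300). The lid is at (300,270), the tin at (346,269) and the brush at (251,232). The drum is at about (393,125), with the dial at (350,150).

```bash
cat > h.py <<'E'
from rig import bot,get_image,calibration
import cv2,numpy as np
from scipy.spatial.transform import Rotation as R
def rot(q): return R.from_quat([q[1],q[2],q[3],q[0]])
def cam(n):
    c=calibration(n); K=np.array([[c["fx"],0,c["cx"]],[0,c["fy"],c["cy"]],[0,0,1]])
    if n=="wrist":
        o=bot.observe(); T=np.eye(4); T[:3,:3]=rot(o["orientation"]).as_matrix(); T[:3,3]=o["tool_pos"]
        Twc=T@c["T_tool_cam"]
    else: Twc=np.linalg.inv(c["extrinsics"])
    return K,Twc
def ray(cm,px,z):
    K,T=cm; px=np.atleast_2d(px).astype(float)
    d=(np.linalg.inv(K)@np.c_[px,np.ones(len(px))].T).T*[1,-1,-1]@T[:3,:3].T
    o=T[:3,3]; return o+d*((z-o[2])/d[:,2])[:,None]
def proj(cm,P):
    K,T=cm; p=(np.atleast_2d(P)-T[:3,3])@T[:3,:3]*[1,-1,-1]@K.T
    return p[:,:2]/p[:,2:]
def quat(yaw): # tool down, tool y axis (closing line) at angle yaw from world y ; tool x at yaw from world x
    q=(R.from_euler('z',yaw)*R.from_euler('x',np.pi)).as_quat(); return [q[3],q[0],q[1],q[2]]
def blob(im,lo,hi,roi):
    hsv=cv2.cvtColor(im,cv2.COLOR_RGB2HSV); m=cv2.inRange(hsv,np.array(lo),np.array(hi))
    k=np.zeros_like(m); x0,y0,x1,y1=roi; k[y0:y1,x0:x1]=1; m=m*k
    m=cv2.morphologyEx(m,cv2.MORPH_CLOSE,np.ones((5,5),np.uint8))
    return max(cv2.findContours(m,0,2)[0],key=cv2.contourArea)
def save(n,im): cv2.imwrite(f"pics/{n}.png",np.ascontiguousarray(im[:,:,::-1]))
E
python3 - <<'E'
from h import *
s=cam("scene"); d=cam("side")
for n,a,b,z in [("potato",(305,234),(338,252),.028),("carrot",(252,285),(365,312),.017),("turnip",(303,300),(408,281),.03),("yellow",(277,207),(290,259),.028),("lid",(300,270),(371,275),.013),("tin",(346,269),(393,245),.038),("brush",(251,232),(303,290),.02),("rim",(393,126),(296,142),.205),("dial",(350,148),(307,160),.23),("spout",(350,113),(252,155),.17)]:
    print(n,ray(s,a,z)[0].round(3),ray(d,b,z)[0].round(3))
for n in ["scene","side"]:
    pass
E
python3 - <<'E'
import cv2,numpy as np
a=cv2.imread("pics/scene0.png")[85:215,310:440]; b=cv2.imread("pics/side0.png")[110:240,230:360]
cv2.imwrite("pics/crop1.png",cv2.resize(np.hstack([a,b]),None,fx=3,fy=3,interpolation=cv2.INTER_CUBIC))
E
```

```text
potato [ 0.468 -0.135  0.028] [ 0.47  -0.139  0.028]
carrot [ 0.444 -0.359  0.017] [ 0.444 -0.363  0.017]
turnip [ 0.595 -0.319  0.03 ] [ 0.593 -0.325  0.03 ]
yellow [ 0.333 -0.102  0.028] [ 0.331 -0.109  0.028]
lid [ 0.525 -0.239  0.013] [ 0.521 -0.249  0.013]
tin [ 0.64  -0.171  0.038] [ 0.626 -0.188  0.038]
brush [ 0.324 -0.221  0.02 ] [ 0.325 -0.23   0.02 ]
rim [0.525 0.263 0.205] [0.489 0.246 0.205]
dial [0.479 0.08  0.23 ] [0.464 0.074 0.23 ]
spout [0.361 0.271 0.17 ] [0.342 0.286 0.17 ]
```

View pics/crop1.png

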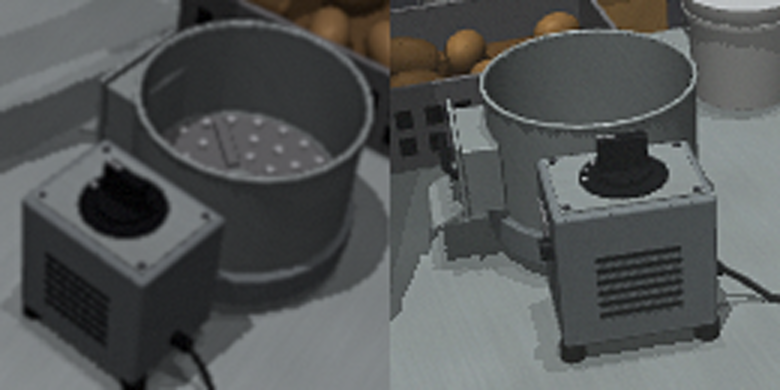

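```bash
python3 - <<'E'
from h import *
for n,p in [("w1",[0.47,0.18,0.45]),("w2",[0.47,-0.24,0.42])]:
    bot.move_ptp(p,quat(0)); bot.pause(.3)
    cm=cam("wrist"); im=get_image("wrist"); save(n,im); np.savez(n,K=cm[0],T=cm[1])
    print(bot.observe()["time_s"], bot.observe()["joint_pos"])
E
```

```text
2.1833 [-1.02907783  0.15915385  0.66031476  1.75258845 -0.10194169  1.2645858
 -1.91427039]
4.0833 [-0.49220865  0.37074918  1.15311512  1.75662534 -0.3567774   1.2486343
 -0.81839274]
```

View pics/w1.png

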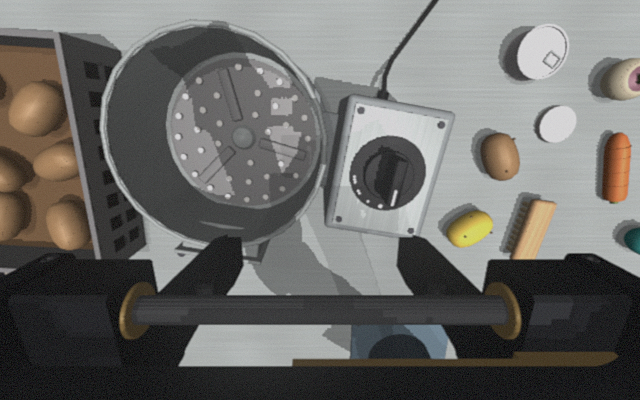

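View pics/w2.png

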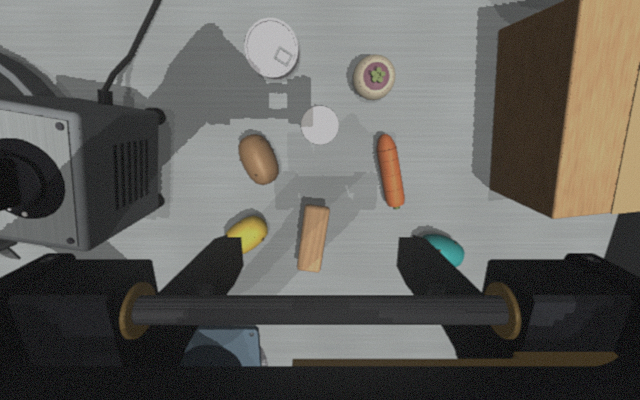

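```bash
python3 - <<'E'
from h import *
L=lambda n:(np.load(n+".npz")["K"],np.load(n+".npz")["T"])
w1,w2=L("w1"),L("w2")
c=ray(w1,[(359,103),(444,117),(410,230),(337,217)],.187)[:,:2]; print("screws",c.round(3).tolist(),"ctr",c.mean(0).round(4))
for i in range(4): e=c[(i+1)%4]-c[i]; print(np.linalg.norm(e).round(3),np.arctan2(e[1],e[0]).round(3))
b=ray(w1,[(405,152),(389,207)],.235); print("bar",b.round(3).tolist())
print("skirt c", ray(w1,(388,173),.198).round(4))
r=ray(w1,[(102,128),(207,20),(327,130),(203,243),(125,65),(300,60)],.205)[:,:2]
A=np.c_[2*r,np.ones(len(r))]; s=np.linalg.lstsq(A,(r**2).sum(1),rcond=None)[0]; print("rim",s[:2].round(4),np.sqrt(s[2]+s[0]**2+s[1]**2).round(4))
print("hub",ray(w1,(243,138),.088).round(4))
im2=cv2.imread("pics/w2.png")[:,:,::-1]
for n,lo,hi,roi,z in [("potato",(5,80,30),(20,255,255),(225,120,290,195),.028),("carrot",(3,120,60),(16,255,255),(360,120,420,215),.017),("turnip",(0,25,40),(179,255,255),(345,45,405,110),.03),("stalk",(35,60,30),(85,255,255),(345,45,405,110),.055),("brush",(5,60,60),(25,255,255),(290,195,340,280),.036),("yellow",(22,120,60),(34,255,255),(210,205,275,260),.028)]:
    k=blob(im2,lo,hi,roi); P=ray(w2,k[:,0],z)[:,:2].astype(np.float32)
    (cx,cy),wh,a=cv2.minAreaRect(P*1000); m,ev=cv2.PCACompute(P,None)[:2] if 0 else (None,None)
    box=cv2.boxPoints(((cx,cy),wh,a)); e=max((box[1]-box[0],box[2]-box[1]),key=np.linalg.norm)
    print(n,round(cx),round(cy),np.round(wh),"long axis",np.arctan2(e[1],e[0]).round(3))
print("tin,lid",ray(w2,(271,48),.038).round(3),ray(w2,(320,125),.013).round(3))
E
```

```text
screws [[0.555, 0.136], [0.539, 0.036], [0.397, 0.063], [0.415, 0.159]] ctr [0.4766 0.0984]
0.101 -1.724
0.145 2.96
0.098 1.384
0.141 -0.161
bar [[0.506, 0.093, 0.235], [0.445, 0.105, 0.235]]
skirt c [[0.4755 0.0995 0.198 ]]
rim [0.5083 0.2957] 0.1259
hub [[0.5062 0.298  0.088 ]]
potato 468 -136 [83. 54.] long axis 0.34
carrot 446 -361 [129.  31.] long axis 0.236
turnip 595 -321 [62. 63.] long axis -1.57
stalk 597 -322 [17. 19.] long axis -1.57
brush 327 -226 [ 44. 129.] long axis -0.14
yellow 336 -111 [54. 71.] long axis -0.92
tin,lid [[ 0.634 -0.167  0.038]] [[ 0.524 -0.239  0.013]]
```

```bash
cat >> h.py <<'E'
DRUM=np.array([.508,.297])
def above(xy,yaw,z):
    """joint move to a tool-down pose; takes the half turn with the more relaxed joints"""
    c=[]
    for y in (yaw,yaw+np.pi):
        q=bot.ik([*xy,z],quat(y))
        if q is not None: c.append((abs(q[2])+abs(q[4])+abs(q[6])*.6,y,q))
    s,y,q=min(c,key=lambda t:t[0]); bot.goto_joints(q); return y
def pick(xy,yaw,zg,width,hi=.40):
    bot.move_gripper(width); y=above(xy,yaw,.20 if zg<0 else hi*.5)
    hit=bot.line_to([*xy,zg+.045],vel=.12,stop_force=12)
    bot.move_gripper(0.0,20); w=bot.observe()
    bot.line_to([*xy,hi],vel=.25); o=bot.observe()
    print("hit",hit,"grip",w["grip_width"],o["grip_width"],o["grip_force"],o["time_s"],np.round(o["joint_pos"],2)); return y
def drop(yaw,off=(0,0),zg=.215,hi=.40):
    xy=DRUM+off; above(xy,yaw,hi); print("over",np.round(bot.observe()["joint_pos"],2),bot.observe()["grip_width"])
    hit=bot.line_to([*xy,zg+.045],vel=.15,stop_force=12)
    bot.move_gripper(.085); bot.line_to([*xy,hi],vel=.3); print("drop hit",hit,bot.observe()["time_s"])
E
python3 - <<'E'
from h import *
bot.goto_joints([0.28,.4,0,1.75,0,.9916,0]); o=bot.observe(); print(o["tool_pos"],o["orientation"])
y=pick((.468,-.136),.34,.028,.086); print(y)
save("p1",np.hstack([get_image("scene")[80:300,200:460],get_image("side")[80:300,200:420]]))
E
```

```text
[ 0.5349289  -0.20125696  0.30493193] [ 8.10834855e-05  7.99565537e-01  6.00578781e-01 -2.72471178e-04]
hit False grip 0.05475875876758699 0.05422903379370432 20.007954641478136 9.5333 [ 0.02  0.15  0.19  1.85 -0.03  1.15 -1.01]
0.34
```

```bash
python3 - <<'E'
from h import *
drop(.34)
y=pick((.446,-.361),.236,.024,.080)
save("p2",np.hstack([get_image("scene")[80:300,250:450],get_image("side")[90:310,200:440]]))
E
```

```text
over [-0.32  0.37 -0.38  1.57  0.14  1.22  1.18] 0.05481081362345976
drop hit False 13.8417
hit False grip 0.03314585384408141 0.032870895198216316 19.99870047904551 20.0667 [ 0.57  0.32  0.04  1.63 -0.01  1.19  2.42]
```

View pics/p2.png

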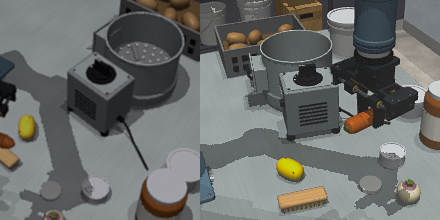

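The crop shows the gripper holding the carrot at (355,121), and the tin, lid and brush are where they were. The potato isn't visible in the drum from these views, so I'll check with the wrist camera after the carrot drop.

```bash
python3 - <<'E'
from h import *
drop(.236)
save("p3",get_image("wrist"))
E
```

```text
over [-0.21  0.39 -0.53  1.57  0.21  1.24  1.03] 0.033502351076501395
drop hit False 25.1
```

View pics/p3.png

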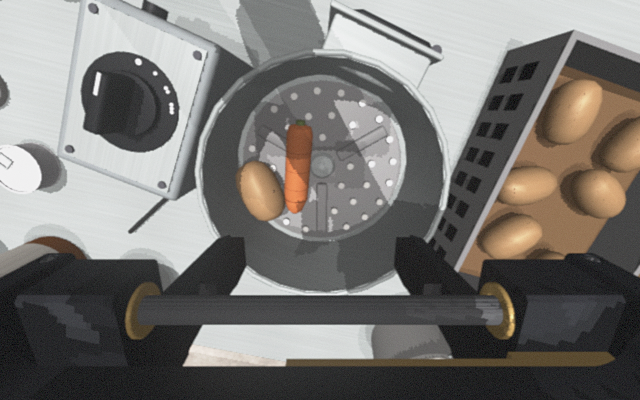

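The potato is at (260,190) and the carrot at (299,165), both lying in the drum, with the dial still at off. Next is the turnip.

```bash
python3 - <<'E'
from h import *
y=pick((.596,-.321),np.pi/2,.030,.088)
if bot.observe()["grip_width"]>.05:
    drop(np.pi/2,(0,.008)); save("p4",get_image("wrist"))
E
```

```text
hit False grip 0.06309679588846877 0.06326438605400009 19.730075932166073 30.875 [ 0.48  0.52 -0.09  1.34  0.04  1.29  0.4 ]
over [-0.27  0.39 -0.47  1.56  0.18  1.23 -0.77] 0.06351009658541736
drop hit False 35.3333
```

View pics/p4.png

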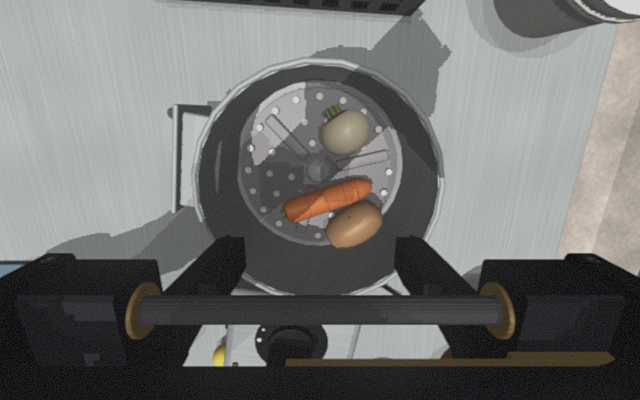

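All three vegetables lie in the drum: turnip (346,132), carrot (328,200), potato (355,225). Now I'll turn the dial.

```bash
python3 - <<'E'
from h import *
D=[.4757,.0992]; Y=np.pi-.17
bot.goto_joints([-.21,.15,0,1.85,0,1.1416,1.2]); bot.move_gripper(.045)
bot.move_ptp([*D,.36],quat(Y)); print(np.round(bot.observe()["joint_pos"],2))
print("hit",bot.line_to([*D,.268],vel=.1,stop_force=10))
bot.move_gripper(0.0,40); o=bot.observe(); print(o["grip_width"],o["grip_force"],o["ft_force"].round(1),o["wrist_torque"].round(2),o["time_s"])
if .010<o["grip_width"]<.018:
    for a in np.arange(.1,1.30,.1).tolist()+[1.29]:
        bot.move_ptp([*D,.268],quat(Y-a)); o=bot.observe()
        print(round(a,2),o["ft_force"].round(1),o["wrist_torque"].round(2),round(o["grip_width"],4),round(o["time_s"],2),round(float(o["joint_pos"][6]),2))
    bot.pause(.6); save("p5",np.vstack([cv2.resize(get_image("wrist")[100:330,150:500],None,fx=2,fy=2)])); print(bot.observe()["wrist_torque"])
E
```

```text
[-0.27  0.19 -0.04  1.89  0.01  1.06  1.1 ]
hit False
0.013812213524038016 40.001132721081376 [-1.5 -5.9  6. ] [-1.37  0.39  0.06] 39.8167
0.1 [-2.2 -7.9  5.3] [-1.62  0.41  0.23] 0.0138 40.07 1.0
0.2 [-1.6 -7.2  6.2] [-1.78  0.61  0.15] 0.0134 40.32 0.9
0.3 [-3.  -9.6  6.2] [-1.98  0.67  0.11] 0.0137 40.57 0.81
0.4 [ -4.1 -10.6   7.6] [-2.18  0.85  0.18] 0.0136 40.82 0.72
0.5 [ -4.2 -11.3   8.7] [-2.4   0.93  0.26] 0.0136 41.07 0.62
0.6 [ -6.1 -12.1   9.7] [-2.53  1.19  0.26] 0.0137 41.32 0.53
0.7 [ -6.9 -13.1  12.1] [-2.72  1.43  0.11] 0.0137 41.57 0.44
0.8 [ -8.1 -13.2  13. ] [-2.78  1.6   0.2 ] 0.0137 41.82 0.35
0.9 [ -8.9 -14.   14.2] [-2.97  1.85  0.32] 0.0137 42.07 0.25
1.0 [ -9.7 -14.1  15.8] [-3.08  2.05  0.34] 0.0136 42.32 0.16
1.1 [-11.4 -15.3  15.8] [-3.14  2.38  0.22] 0.0139 42.57 0.07
1.2 [-12.4 -15.7  18.7] [-3.25  2.64  0.2 ] 0.0133 42.82 -0.02
1.29 [-14.3 -15.   20.6] [-3.24  2.89  0.34] 0.0136 43.07 -0.11
[-3.28486252  2.88444656  0.29131843]
```

View pics/p5.png

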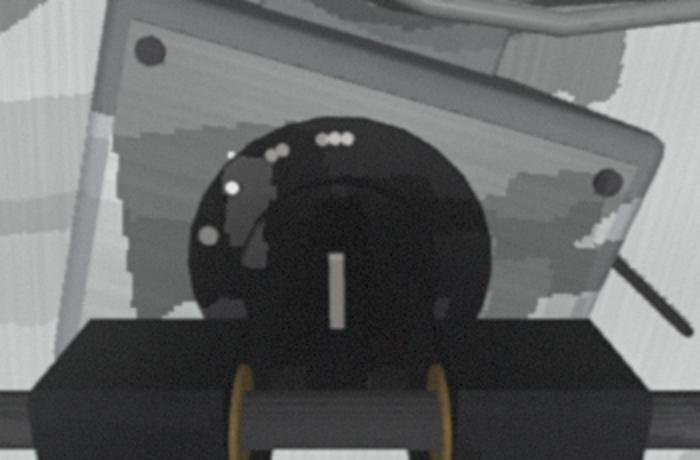

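The white line at (336,290) points straight at the three pips at (335,138), and the bar is held firmly. I'm handing in.

```bash
python3 - <<'E'
from h import *
bot.pause(.3); print(bot.hand_in())
E
```

```text
the job is handed in; nothing more can be done
None
```

The job is handed in: potato, carrot and turnip are in the drum, and the gripper is holding the dial at the third stop, about 44 s in; hand-in returned no verdict, and I saw no bystander moved in the views I checked.

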